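Hold the portafilter under the grinder for dosing

ROBOT

A 6-joint arm with a two-finger parallel gripper is mounted at the origin on a cart in front of the work surface, level with it; the furniture and walls round the work are solid. World frame = base frame: x ahead of the robot, y to its left, z up, the work surface at z = 0. Lengths are in mm, angles in rad, forces in N, time in s.
With the tool pointing down it reaches from about 275 to 725 mm from the base axis. Payload 15.9 kg.
Tool frame: the origin (TCP) lies midway between the tips of the shut fingers; the grasp point (between the pads) lies 19 mm behind it; z points along the fingers, y is the line along which they close (so a half turn about z gives the same grasp; the last joint's range is limited). The gripper opens to 85 mm and grips with 20 to 120 N. Pads are 22 mm wide; open, the fingers measure 114 mm over their backs; the gripper's body (76 mm by 85 mm) begins 54 mm behind the grasp point. The pads swing forward as they close: fully open they stand 13 mm farther back than shut.
Start: joints at [1.127, 0.213, -0.034, 1.323, 0, 1.571], TCP at [214.679, 451.551, 231.306] pointing down, gripper open.
Joint ranges: [-2.98, 2.98], [-0.74, 1.72], [-1.14, 1.35], [-2.1, 2.04], [-1.57, 1.44], [-3.14, 3.14]. Speed limits (rad/s): [1.89, 1.89, 2.39, 2.57, 3.14, 3.14].

INTERFACE

Orientations are given as a unit quaternion [w, x, y, z].
In Python, from station import state, grab_frame, hand_in, find_in gives the robot as it stands. The module is installed in compiled form; this text tells all that it offers.
- The arm moves only by the shell command python3 -m creep 'ROWS' [FORCE]. ROWS is a JSON object of lists of equal length, an entry for each row: "rot": the turn, a rotation vector about the tool's x, y, z as a fraction of full scale, a list of three; "translation": the shift along the tool's x, y, z as a fraction of full scale, a list of three; "jaw": the opening, from -1 (shut) to 1 (fully open). A call has exactly 5 rows; each row shifts and turns the commanded pose from where the row before left it, along the tool's axes as they then stand; what a row does not reach is not made up. Full scale, the value 1, is 0.025 m for a shift and 60 degrees for a turn. A row lasts 1/10 s, in which the tool goes at most 50 mm and 8.59 degrees, less where a joint would pass 70% of its speed; a pose out of reach is approached as far as the arm can. A call with a number of a shift or a turn outside -1 to 1 is refused whole. A call with a gripper value outside its range is refused whole. The fingers move at their own pace and stop on an object; FORCE is the grip in N (left out, the last holds). Time passes only in rows, so rows that do not move let the fingers close, or fill a call up. It gives the time, the measured TCP pose, the force, the opening and the grip force at its end, in the units of the state.
- state(): the state, without advancing time (a new reading comes with each control period).
- grab_frame(name): name is "side" or "top" or "wrist"; returns a dict with "pixels" (384x512x3 uint8, red, green, blue), "camera_matrix" (3x3 intrinsics, pixels), "k1" (the pictures are not rectified: a ray, as slopes to the right and down, at radius r is drawn at 1 + k1 r^2 times it, then the intrinsics apply), "camera_from_world" (4x4, takes a point from world to camera coordinates). Camera axes: x right, y down, z forward; pixel columns grow to the right and rows downward; lengths in mm; the calibration is good to about 2 mm. A picture is of the moment at which its call begins. There is no depth.
- hand_in(): hands the job in; it is judged then, once.
Trained networks look in the newest picture that a camera, given by its name, has taken for a name from the list of things; names that differ only in an ending like _2 or _b are one class to them, and where a whole thing is asked for, a point or a joint stands for the part that bears it (a point fixed in the world has none). Each returns a list of dicts, best first, with "confidence" (0 to 1); they miss things now and then, are a little off and sometimes report something else, mostly with a low value. They report only what shows in the picture. A call takes as long as a camera call.
- find_in(query, camera): "location" ([x, y, z] in mm, in world coordinates, good to about 4 mm: the middle of the surface that is visible of it).
The state is a dict: "clock": time; "q": joint angles; "qd": joint speeds; "effort": joint torques, N m; "position": TCP position; "ee_rot": TCP orientation; "ft_force": force on the tool from outside, world axes, zero at the start; "moment": the same for the moment, N m; "width": finger opening in mm; "finger_force": force on a finger pad.
Only numpy, scipy, OpenCV 4.12 (cv2) and the standard library are available. Lean on these libraries where they do the work, as an engineer would, in place of code of your own. Each camera call takes 0.05 s, during which the arm holds its last target. There are 200 camera calls.

TASK

Your colleague wants to dose coffee: first slide the grinder's catch tray, with the brush still lying in it, fully home into the opening at the grinder's foot, so that it catches what spills. Then lift the portafilter with the open basket (not the one closed by a flat cleaning disc) out of its rest and hold it level and still under the grinder's spout, the basket centred below the spout and its rim about 2 cm under the spout's mouth, touching neither grinder nor tray. Finish while still holding it there in the air, and leave the other portafilter, the tamper, the mug and the other things standing where they are.

Things in the scene. Friction and masses are not known exactly. Their poses are not given: they have to be found in the camera images.
- grinder: Slim grey coffee grinder, fixed, 362 mm tall with its clear hopper. Origin on the counter straight below its spout; z up, +x to its rear (the open front faces the robot). Column 80 mm wide at x = 55 to 115 mm, a button on it at z = 135 mm sticks out 4 mm (not needed). Above, the burr barrel reaches forward to x = 33 mm (z 199 to 273 mm), the chute with the spout to x = -15 mm (z from 175 mm up).
- grinder_spout (a point): Centre of the mouth of the grinder's spout (black, round, 25 mm across, pointing straight down), 175 mm above the counter.
- tray_home (a point): Where the catch tray's origin is when it is home; axes as the grinder's: 9 mm in front of (-x) the grinder's origin, on the counter. The opening in the grinder's foot (plinth 28 mm high, front at x = +4 mm from here) is 94 mm wide and 20 mm high, its floor is the counter, its end stop at x = +55 mm. Two horns flared to 115 mm apart reach out to x = -18 mm and guide the tray in.
- catch_tray: Flat open steel tray, loose, 110 mm deep (x), 90 mm wide (y), walls 14 mm high, floor 3 mm thick, 0.22 kg; slides on the counter. Origin: centre of its underside; +x points to the rear edge (x = 55 mm), which enters the grinder first. In front a black pull block, x = -87 to -55 mm, 36 mm wide in y (grip across it), z 1 to 25 mm. It starts on the counter right of the grinder.
- tray_grip (a point): Middle of the catch tray's pull block: 73 mm in front (-x) of the tray's origin, 13 mm above its underside.
- grinder_brush: Small flat brush with a light wooden handle, 75 mm long, 20 mm wide, 13 mm thick, 20 g, lying loose in the tray; origin at mid-length on its underside, x along the brush.
- rest: Rest for two portafilters, fixed, left of the grinder: dark wooden plate 112 (x) by 240 mm (y), top 85 mm above the counter, on two side cheeks. Origin on the counter below its centre, +x to the rear. Two 65 mm holes at x = 6, y = +60 and -60 mm, in which the portafilters hang by their collars, handles out over the front edge (-x), each neck between two pins 10 mm high (gap 19 mm).
- portafilter: Portafilter with the OPEN basket (mouth 59 mm wide, 32 mm deep), 0.4 kg, loose, in either hole of the rest with 2 mm of play. Origin on the basket's axis at the underside of its collar (85 mm above the counter in the rest); z up, handle to -x. Collar 72 mm across, 86 over two ears, 12 mm high; body below 60 mm across; twin spouts reach to z = -59 mm: lift it straight up 70 mm to clear the plate.
- portafilter_rim (a point): Centre of the open basket's mouth, level with the rim: 12 mm above the portafilter's origin, on its axis.
- portafilter_grip (a point): Good place to grip, on the centre line of the open portafilter's handle: 100 mm in front (-x) and 8 mm above its origin. The black handle is 26 mm wide (y, flat sides) and 26 mm high, from 74 to 168 mm in front of the origin. The portafilter balances 52 mm in front of its origin, so grip firmly (80 N).
- blind_portafilter: The other portafilter, same size and frame, but its mouth is closed by a flat steel disc 6 mm below the rim (for cleaning). Stays in the rest.
- tamper: Steel coffee tamper, 58 mm across, 84 mm tall, standing on the counter at the right; leave it. Origin: centre of its underside.
- mug: Navy mug, 81x111x81 mm, standing on the mat in front of the hot-water boiler; leave it. Origin: centre of its underside.
- candy_bowl: White bowl of sweets, 110 mm wide, 55 mm high, at the left; leave it. Origin: centre of its underside.
- service_bell: Counter bell, 73 mm wide, 58 mm high, at the left; leave it. Origin: centre of its underside.

How it is judged (in metres and radians):
On the way, in this order (a step that is already met when the one before it is completed fails the run):
1. the catch tray is fully home in the opening (within 5 mm of its end stop), the brush in it (x of catch_tray in the frame of grinder above -0.0145 m and horizontal distance between catch_tray and grinder below 0.0165 m and angle between the x axis of catch_tray and the x axis of grinder, either way round below 0.07 rad and angle between catch_tray's own z axis and vertical below 0.05 rad and height (world z) of catch_tray below 0.005 m and z of grinder_brush in the frame of catch_tray below 0.015 m and horizontal distance between grinder_brush and catch_tray below 0.05 m), for 0.3 s.
2. the portafilter with the open basket is lifted clear of its rest (contact force between the fingers and portafilter above 1 N and contact force between portafilter and rest below 0.2 N and z of portafilter in the frame of rest above 0.11 m), for 0.1 s.
At the end, for the whole second after the job is handed in: Fingers hold the open portafilter still in the air: rim centre within 15 mm of the spout's axis, 5 to 40 mm below its mouth, level within 0.12 rad, touching nothing else. Tray within 5 mm of its stop, flat, straight, brush in it; blind portafilter not moved (all of step 1 and horizontal distance between portafilter_rim and grinder_spout below 0.015 m and z of portafilter_rim in the frame of grinder between 0.135 and 0.17 m and angle between portafilter's own z axis and vertical below 0.12 rad and linear speed of portafilter below 0.02 m/s and contact force between the fingers and portafilter above 1 N and contact force between portafilter and grinder below 0.2 N and contact force between portafilter and catch_tray below 0.2 N and contact force between portafilter and rest below 0.2 N and distance of blind_portafilter from where it was at the start of the episode below 0.02 m); the arm keeps its last pose, push and grip.
It fails at once if the blind portafilter is moved by more than 20 mm (distance of blind_portafilter from where it was at the start of the episode above 0.02 m).
It fails at once if the tamper, mug, bowl or bell is moved by more than 30 mm (distance of any of tamper, mug, candy_bowl, service_bell from where it was at the start of the episode above 0.03 m).
It also fails if it takes over 54 s, if anything falls off the work surface, if the arm or the gripper's body presses on something with over 40 N, if the wrist force passes 120 N, or if a joint passes its speed limit or range.

## Working session

There is one attempt and no reset: what is moved stays moved. The work goes in short steps, Python scripts to look and compute and a shell command to move; the robot and the scene stay as the last step left them, time stands still between calls to the robot, and variables do not carry over. Pictures are saved under pics/ and viewed, at most 10 in all, crops included, and the job is handed in when it is done.

```bash
mkdir -p pics
cat > h.py <<'E'
import numpy as np, cv2
from station import *
def snap(c,fn):
    f=grab_frame(c); cv2.imwrite('pics/'+fn,f['pixels'][:,:,::-1].copy()); np.savez('pics/'+fn[:-4],**{k:f[k] for k in f}); return f
def proj(f,P):
    P=np.atleast_2d(P); T=f['camera_from_world']; c=P@T[:3,:3].T+T[:3,3]; s=c[:,:2]/c[:,2:]
    s=s*(1+f['k1']*(s**2).sum(1,keepdims=True)); K=f['camera_matrix']; return s@K[:2,:2].T+K[:2,2]
def pix(f,u,v,z):
    K=f['camera_matrix']; d=np.array([(u-K[0,2])/K[0,0],(v-K[1,2])/K[1,1]]); s=d.copy()
    for _ in range(20): s=d/(1+f['k1']*(s@s))
    T=f['camera_from_world']; R=T[:3,:3]; o=-R.T@T[:3,3]; r=R.T@np.array([s[0],s[1],1]); return o+r*(z-o[2])/r[2]
E
python3 - <<'E'
from h import *
np.set_printoptions(precision=1,suppress=True)
s=state(); print(s)
for c in ('top','side'): 
    f=snap(c,c+'0.png'); T=f['camera_from_world']; print(c,-T[:3,:3].T@T[:3,3],T[2,:3],f['camera_matrix'][0,0],f['k1'])
    for n in 'grinder grinder_spout catch_tray tray_grip grinder_brush rest portafilter portafilter_rim portafilter_grip blind_portafilter tamper mug'.split():
        print(n,[(round(d['confidence'],2),np.round(d['location'])) for d in find_in(n,c)[:2]])
E
```

```text
{'clock': 0.0, 'q': array([ 1.1,  0.2, -0. ,  1.3, -0. ,  1.6]), 'qd': array([-0.,  0.,  0.,  0., -0., -0.]), 'effort': array([  0. , -68.6,  48.7,   0. ,   0. ,  -0. ]), 'position': array([214.5, 451.3, 230.8]), 'ee_rot': array([-0. ,  0.2,  1. , -0. ]), 'ft_force': array([ 0.2,  0.1, -0.4]), 'moment': array([-0.,  0.,  0.]), 'finger_force': 0.0, 'width': 85.6577120384287}
top [ 317.8   25.1 1687.7] [ 0.1  0.  -1. ] 364.14895117499725 0.031934586239545114
grinder [(0.71, array([634.,  29., 266.])), (0.26, array([ 439., -294.,    4.]))]
grinder_spout [(0.92, array([634.,  29., 269.]))]
catch_tray [(0.92, array([ 442., -295.,    4.]))]
tray_grip [(0.61, array([ 438., -297.,    8.]))]
grinder_brush [(0.38, array([ 465., -283.,   17.]))]
rest [(0.62, array([544., 339.,  85.])), (0.59, array([ 585., -209.,   25.]))]
portafilter [(0.8, array([560., 267.,  99.]))]
portafilter_rim [(0.89, array([564., 273.,  95.]))]
portafilter_grip [(0.73, array([562., 269.,  97.]))]
blind_portafilter [(0.68, array([520., 385.,  95.]))]
tamper [(0.67, array([ 418., -507.,   22.]))]
mug [(0.57, array([520., 386.,  96.])), (0.54, array([ 587., -208.,   26.]))]
side [  199.2 -1289.2   693.6] [ 0.2  0.9 -0.4] 414.6989459440781 -0.03515681616171998
grinder [(0.89, array([643.,  -8., 187.])), (0.16, array([466., 367.,  95.]))]
grinder_spout [(0.69, array([647.,  -3., 188.]))]
catch_tray [(0.91, array([ 438., -301.,    3.])), (0.35, array([553., 243.,  40.]))]
tray_grip [(0.58, array([ 436., -301.,    6.]))]
grinder_brush []
rest [(0.71, array([556., 245.,  42.]))]
portafilter [(0.79, array([503., 246.,  95.]))]
portafilter_rim [(0.85, array([507., 250.,  96.])), (0.48, array([ 459., -290.,    9.]))]
portafilter_grip [(0.66, array([504., 252.,  95.]))]
blind_portafilter [(0.72, array([466., 368.,  91.]))]
tamper [(0.92, array([ 412., -528.,   30.]))]
mug [(0.69, array([ 584., -174.,   73.]))]
```

Run:
```python
import cv2
a=cv2.imread('pics/top0.png'); cv2.imwrite('pics/top0b.png',cv2.resize(a[130:330,60:460],None,fx=2,fy=2,interpolation=cv2.INTER_CUBIC))
a=cv2.imread('pics/side0.png'); cv2.imwrite('pics/side0b.png',cv2.resize(a,(800,600),interpolation=cv2.INTER_CUBIC))
```

```text
(no output)
```

View pics/top0.png

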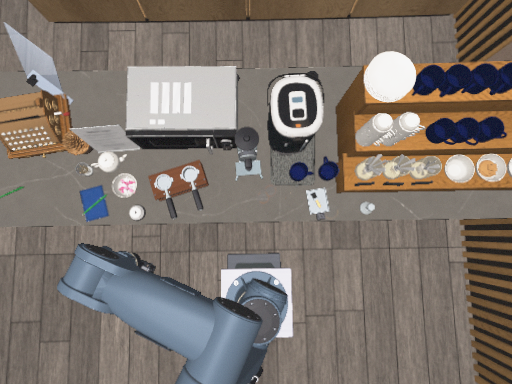

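View pics/side0b.png

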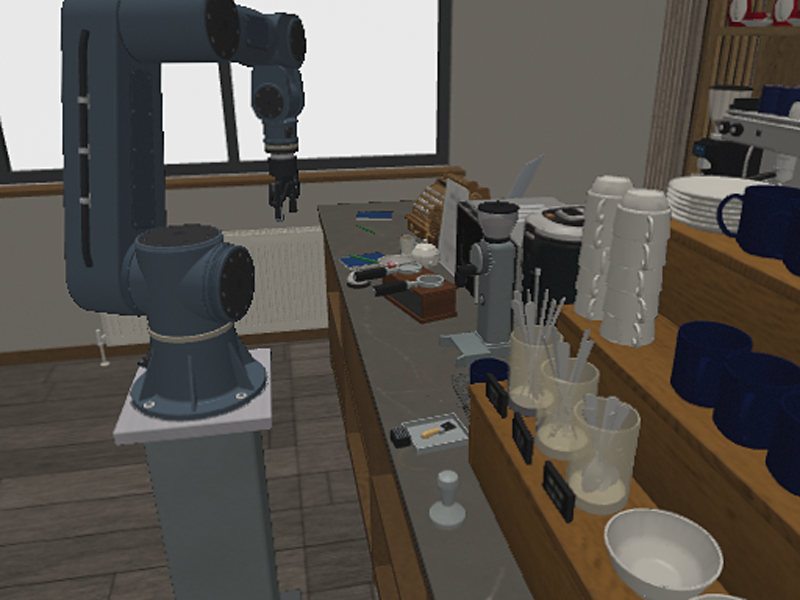

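Run:
```python
import cv2
a=cv2.imread('pics/top0.png'); cv2.imwrite('pics/c1.png',cv2.resize(a[120:230,140:340],None,fx=4,fy=4,interpolation=cv2.INTER_CUBIC))
```

```text
(no output)
```

View pics/c1.png

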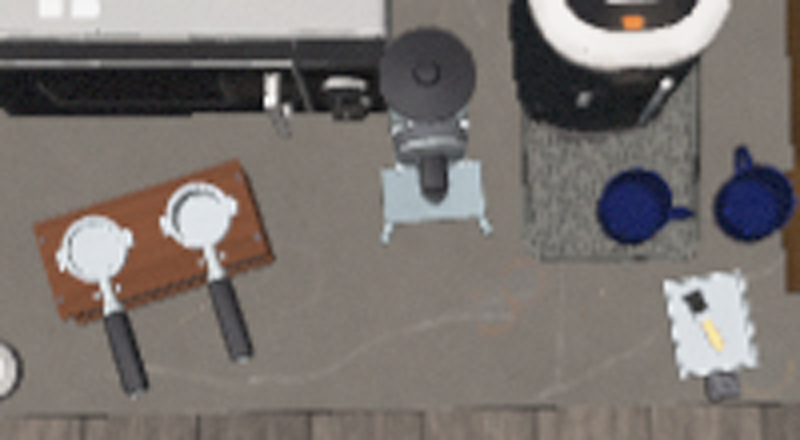

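Run:
```python
from h import *
np.set_printoptions(precision=1,suppress=True)
f=dict(np.load('pics/top0.npz'))
P=lambda u,v,z: pix(f,140+(u+.5)/4-.5,120+(v+.5)/4-.5,z)
for n,pts in dict(tray=[(665,280,14),(741,270,14),(757,370,14),(685,380,14),(722,386,25)],plinth=[(389,224,28),(485,217,28),(383,170,28),(482,163,28)],horn=[(386,240,20),(490,234,20)],hop=[(428,73,362)],spout=[(434,196,200)],open=[(200,217,97),(245,357,93)],blind=[(94,248,97),(135,393,93)],rest=[(35,226,85),(238,160,85),(274,255,85),(72,320,85)]).items():
    for p in pts: print(n,P(*p))
s=state(); print(s['ee_rot'].round(4),s['q'].round(4))
f=grab_frame('wrist');T=f['camera_from_world']; print(-T[:3,:3].T@T[:3,3],T[:3,:3],f['camera_matrix'])
```

```text
tray [ 503.5 -237.2   14. ]
tray [ 513.6 -325.1   14. ]
tray [ 398.  -338.5   14. ]
tray [ 387.9 -255.9   14. ]
tray [ 380.  -295.7   25. ]
plinth [572.6  80.1  28. ]
plinth [578.8 -30.7  28. ]
plinth [635.9  86.1  28. ]
plinth [642.  -28.5  28. ]
horn [555.2  84.1  20. ]
horn [560.  -36.3  20. ]
hop [662.7  30.7 362. ]
spout [574.7  27.4 200. ]
open [573.7 286.4  97. ]
open [418.3 237.7  93. ]
blind [541.2 403.   97. ]
blind [381.2 357.8  93. ]
rest [568.7 471.5  85. ]
rest [639.3 246.   85. ]
rest [531.4 206.3  85. ]
rest [463.1 429.4  85. ]
[-0.   0.2  1.   0. ] [ 1.1  0.2 -0.   1.3  0.   1.6]
[146.7 485.3 373.5] [[ 0.4  0.9 -0. ]
 [ 0.9 -0.4  0.3]
 [ 0.3 -0.1 -1. ]] [[292.4   0.  257.5]
 [  0.  292.4 191.9]
 [  0.    0.    1. ]]
```

```bash
cat >> h.py <<'E'
def plan(x,y,z,ang):
    """totals in current tool axes (units), and turn units about tool z for tool-y angle=pi/2+ang"""
    from scipy.spatial.transform import Rotation as Ro
    s=state(); q=s['ee_rot']; R=Ro.from_quat([q[1],q[2],q[3],q[0]]).as_matrix(); d=np.array([x,y,z])-s['position']
    th=np.arctan2(R[1,1],R[0,1])-np.pi/2
    c,n=np.cos(ang),np.sin(ang); Rt=np.array([[-c,-n,0],[-n,c,0],[0,0,-1.]]).T
    rv=Ro.from_matrix(R.T@Rt).as_rotvec(degrees=True)/60
    print('t',round(s['clock'],2),'pos',s['position'].round(1),'yaw',round(th,4),'w',round(s['width'],1),'F',s['ft_force'].round(1),'grip',round(s['finger_force'],1))
    print(' shift now-axes',(R.T@d/25).round(3),'final-axes',(Rt.T@d/25).round(3),'rot',rv.round(4))
E
python3 -c "
from h import *
plan(320,25,231,.055)"
```

```text
t 1.35 pos [214.7 451.5 231.3] yaw -0.4438 w 85.3 F [ 0.8 -0.7  0.2] grip 0.0
 shift now-axes [-1.1131e+01 -1.3600e+01  1.2000e-02] final-axes [-3.2690e+00 -1.7267e+01  1.1000e-02] rot [-1.000e-04 -0.000e+00 -4.763e-01]
```

```bash
python3 -m creep '{"rot":[[0,0,-0.119],[0,0,-0.119],[0,0,-0.119],[0,0,-0.119],[0,0,0]],"translation":[[-0.3,-0.8,0],[-0.3,-0.8,0],[-0.3,-0.8,0],[-0.2,-0.9,0],[-0.1,-0.95,0]],"jaw":[1,1,1,1,1]}'
python3 -m creep '{"rot":[[0,0,0],[0,0,0],[0,0,0],[0,0,0],[0,0,0]],"translation":[[-0.2,-0.95,0],[-0.2,-0.95,0],[-0.2,-0.95,0],[-0.2,-0.95,0],[-0.2,-0.95,0]],"jaw":[1,1,1,1,1]}'
python3 -c "
from h import *
plan(320,25,231,.055)"
```

```text
clock: 1.85
position: [224.4, 340.7, 231.3]
ee_rot: [0.0, -0.03, 1.0, 0.0]
ft_force: [0.2, -0.5, -0.2]
width: 85.5
finger_force: 0.0
clock: 2.35
position: [256.0, 223.4, 231.4]
ee_rot: [0.0, -0.027, 1.0, 0.0]
ft_force: [-0.3, -0.1, -0.3]
width: 85.8
finger_force: 0.0
t 2.35 pos [256.  223.4 231.4] yaw 0.0549 w 85.8 F [-0.3 -0.1 -0.3] grip 0.0
 shift now-axes [-2.123 -8.064  0.014] final-axes [-2.122 -8.064  0.016] rot [ 0.0002  0.0003 -0.0001]
```

```bash
python3 -m creep '{"rot":[[0,0,0],[0,0,0],[0,0,0],[0,0,0],[0,0,0]],"translation":[[-0.2,-0.95,0],[-0.2,-0.95,0],[-0.2,-0.95,0],[-0.2,-0.95,0],[-0.2,-0.95,0]],"jaw":[1,1,1,1,1]}'
python3 -m creep '{"rot":[[0,0,0],[0,0,0],[0,0,0],[0,0,0],[0,0,0]],"translation":[[-0.3,-0.9,0],[-0.3,-0.9,0],[-0.3,-0.9,0],[-0.2,-0.6,0],[0,0,0]],"jaw":[1,1,1,1,1]}'
python3 - <<'E'
from h import *
plan(320,25,231,.055)
f=snap('wrist','w1.png'); cv2.imwrite('pics/w1b.png',cv2.resize(f['pixels'][:,:,::-1],(800,600),interpolation=cv2.INTER_CUBIC))
E
```

```text
clock: 2.85
position: [287.4, 106.1, 231.5]
ee_rot: [0.0, -0.027, 1.0, 0.0]
ft_force: [0.6, 0.7, -0.0]
width: 85.4
finger_force: 0.0
clock: 3.35
position: [319.7, 24.9, 231.3]
ee_rot: [0.0, -0.026, 1.0, -0.0]
ft_force: [1.0, -0.4, -1.2]
width: 85.3
finger_force: 0.0
t 3.35 pos [319.7  24.9 231.3] yaw 0.0523 w 85.3 F [ 1.  -0.4 -1.2] grip 0.0
 shift now-axes [-0.012  0.003  0.013] final-axes [-0.012  0.003  0.013] rot [-0.0003  0.0001 -0.0026]
```

View pics/w1b.png

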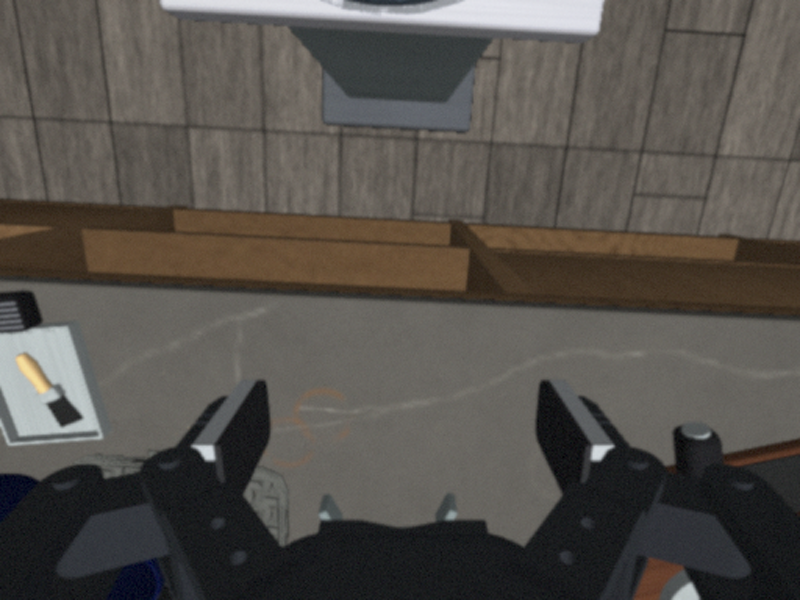

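Run:
```python
from h import *
np.set_printoptions(precision=1,suppress=True)
f=dict(np.load('pics/w1.npz'))
P=lambda u,v,z: pix(f,u*.64,v*.64,z)
for z in (0,20,28): print('horn',z,P(328,497,z),P(449,496,z))
for p in [(10,442,14),(102,437,14),(70,323,14),(40,325,1),(35,292,25)]: print('tray',P(*p))
T=f['camera_from_world'];print(-T[:3,:3].T@T[:3,3],T[2,:3])
for n in 'catch_tray tray_grip grinder portafilter'.split(): print(n,[(round(d['confidence'],2),np.round(d['location'])) for d in find_in(n,'wrist')[:2]])
```

```text
horn 0 [566.3 -34.1   0. ] [558.7  85.1   0. ]
horn 20 [549.1 -31.   20. ] [541.9  81.8  20. ]
horn 28 [542.2 -29.8  28. ] [535.2  80.4  28. ]
tray [ 509.8 -323.2   14. ]
tray [ 499.7 -237.8   14. ]
tray [ 389.9 -249.2   14. ]
tray [ 398.4 -285.6    1. ]
tray [ 360.4 -264.7   25. ]
[244.6  22.8 373.6] [ 0.3  0.  -1. ]
catch_tray [(0.7, array([ 443., -283.,    7.]))]
tray_grip [(0.7, array([ 446., -285.,    3.]))]
grinder [(0.68, array([564.,  38.,  14.]))]
portafilter []
```

```bash
python3 -c "
from h import *
plan(378.5,-296,90,.12)"
```

```text
t 3.6 pos [319.1  26.7 231.3] yaw 0.0555 w 85.2 F [1.1 0.2 0.8] grip 0.0
 shift now-axes [ -1.655 -13.021   5.652] final-axes [ -0.813 -13.099   5.653] rot [ 0.0001  0.0001 -0.0616]
```

```bash
python3 -m creep '{"rot":[[0,0,-0.0616],[0,0,0],[0,0,0],[0,0,0],[0,0,0]],"translation":[[-0.06,-0.9,0.3],[-0.06,-0.9,0.3],[-0.06,-0.9,0.3],[-0.06,-0.9,0.3],[-0.06,-0.9,0.3]],"jaw":[1,1,1,1,1]}'
python3 -m creep '{"rot":[[0,0,0],[0,0,0],[0,0,0],[0,0,0],[0,0,0]],"translation":[[-0.06,-0.9,0.4],[-0.06,-0.9,0.4],[-0.06,-0.9,0.4],[-0.06,-0.9,0.4],[-0.06,-0.9,0.4]],"jaw":[1,1,1,1,1]}'
python3 -m creep '{"rot":[[0,0,0],[0,0,0],[0,0,0],[0,0,0],[0,0,0]],"translation":[[-0.06,-0.9,0.4],[-0.06,-0.9,0.4],[-0.06,-0.9,0.4],[-0.06,-0.9,0.4],[0,-0.5,0.4]],"jaw":[1,1,1,1,1]}'
python3 - <<'E'
from h import *
f=snap('wrist','w2.png'); cv2.imwrite('pics/w2b.png',cv2.resize(f['pixels'][:,:,::-1],(800,600),interpolation=cv2.INTER_CUBIC))
plan(378.5,-296,90,.12)
E
```

```text
clock: 4.1
position: [338.8, -85.2, 193.6]
ee_rot: [0.0, -0.06, 0.998, -0.0]
ft_force: [1.2, 0.6, 0.0]
width: 85.3
finger_force: 0.0
clock: 4.6
position: [359.8, -196.0, 143.4]
ee_rot: [0.0, -0.06, 0.998, -0.0]
ft_force: [-0.1, -0.2, -0.7]
width: 85.4
finger_force: 0.0
clock: 5.1
position: [378.3, -297.5, 93.3]
ee_rot: [0.0, -0.06, 0.998, -0.0]
ft_force: [-0.4, 0.1, -0.1]
width: 85.1
finger_force: 0.0
t 5.15 pos [ 377.7 -298.    91.8] yaw 0.1191 w 85.3 F [-2.7  0.4 -1.9] grip 0.0
 shift now-axes [-0.04   0.075  0.072] final-axes [-0.04   0.075  0.072] rot [ 0.0005 -0.001  -0.0009]
```

View pics/w2b.png

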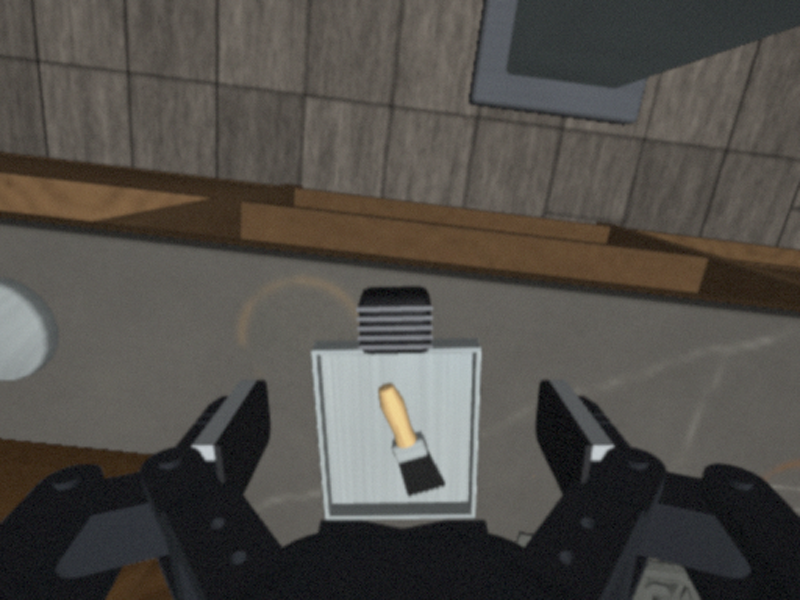

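Run:
```python
from h import *
np.set_printoptions(precision=1,suppress=True)
f=dict(np.load('pics/w2.npz'))
P=lambda u,v,z: pix(f,u*.64,v*.64,z)
for p in [(312,350,14),(481,346,14),(476,519,14),(327,519,14),(359,304,25),(433,303,25),(360,352,25),(433,351,25)]: print('tray',P(*p))
```

```text
tray [ 404.1 -340.5   14. ]
tray [ 391.2 -252.8   14. ]
tray [ 501.3 -236.8   14. ]
tray [ 512.1 -324.9   14. ]
tray [ 372.3 -317.6   25. ]
tray [ 367.5 -282.2   25. ]
tray [ 397.3 -314.8   25. ]
tray [ 392.4 -278.7   25. ]
```

```bash
python3 -m creep '{"rot":[[0,0,-0.017],[0,0,0],[0,0,0],[0,0,0],[0,0,0]],"translation":[[-0.1,-0.03,0.8],[0,0,0.8],[0,0,0.8],[0,0,0.6],[0,0,0.45]],"jaw":[1,1,1,1,1]}'
python3 -m creep '{"rot":[[0,0,0],[0,0,0],[0,0,0],[0,0,0],[0,0,0]],"translation":[[0,0,0],[0,0,0],[0,0,0],[0,0,0],[0,0,0]],"jaw":[-1,-1,-1,-1,-1]}' 60
python3 -m creep '{"rot":[[0,0,0],[0,0,0],[0,0,0],[0,0,0],[0,0,0]],"translation":[[0,0,0],[0,0,0],[0,0,0],[0,0,0],[0,0,0]],"jaw":[-1,-1,-1,-1,-1]}' 60
python3 -c "
from h import *
plan(380,-298.5,5,.137)"
```

```text
clock: 5.65
position: [380.0, -296.0, 6.8]
ee_rot: [-0.0, -0.069, 0.998, 0.0]
ft_force: [-0.1, 0.3, -0.7]
width: 85.5
finger_force: 0.0
clock: 6.15
position: [380.9, -297.6, 8.6]
ee_rot: [0.001, -0.068, 0.998, -0.001]
ft_force: [-0.6, 0.8, 8.5]
width: 34.9
finger_force: 58.2
clock: 6.65
position: [380.9, -297.6, 8.6]
ee_rot: [0.001, -0.068, 0.998, -0.001]
ft_force: [-1.0, 2.6, 9.4]
width: 34.7
finger_force: 58.2
t 6.65 pos [ 380.9 -297.6    8.6] yaw 0.1369 w 34.7 F [-1.   2.6  9.4] grip 58.2
 shift now-axes [ 0.04  -0.031  0.145] final-axes [ 0.039 -0.031  0.145] rot [-0.0011  0.0014 -0.0001]
```

```bash
python3 -m creep '{"rot":[[0,0,0],[0,0,0],[0,0,0.02],[0,0,0.02],[0,0,0.035]],"translation":[[0,0,-0.12],[0,0.15,0],[0,0.3,0],[0,0.5,0],[0,0.6,0]],"jaw":[-1,-1,-1,-1,-1]}' 60
python3 -c "
from h import *
plan(400.3,15.2,8,.058)"
```

```text
clock: 7.15
position: [375.6, -258.2, 10.6]
ee_rot: [-0.0, -0.028, 1.0, 0.0]
ft_force: [-0.2, 0.4, -2.5]
width: 34.6
finger_force: 59.4
t 7.15 pos [ 375.6 -258.2   10.6] yaw 0.057 w 34.6 F [-0.2  0.4 -2.5] grip 59.4
 shift now-axes [-1.61  10.863  0.102] final-axes [-1.621 10.861  0.102] rot [ 0.     -0.0001 -0.001 ]
```

```bash
python3 -m creep '{"rot":[[0,0,0],[0,0,0],[0,0,0],[0,0,0],[0,0,0]],"translation":[[-0.1,0.7,0.03],[-0.1,0.7,0.03],[-0.1,0.7,0],[-0.1,0.7,0],[-0.1,0.7,0]],"jaw":[-1,-1,-1,-1,-1]}' 60
python3 -m creep '{"rot":[[0,0,0],[0,0,0],[0,0,0],[0,0,0],[0,0,0]],"translation":[[-0.1,0.7,0],[-0.1,0.7,0],[-0.1,0.7,0],[-0.1,0.7,0],[-0.1,0.7,0]],"jaw":[-1,-1,-1,-1,-1]}' 60
python3 -m creep '{"rot":[[0,0,0],[0,0,0],[0,0,0],[0,0,0],[0,0,0]],"translation":[[-0.1,0.7,0],[-0.1,0.7,0],[-0.1,0.65,0],[-0.1,0.65,0],[-0.1,0.5,0]],"jaw":[-1,-1,-1,-1,-1]}' 60
python3 -m creep '{"rot":[[0,0,0],[0,0,0],[0,0,0],[0,0,0],[0,0,0]],"translation":[[-0.1,0.4,0],[0,0.2,0],[0,0.1,0],[0,0,0],[0,0,0]],"jaw":[-1,-1,-1,-1,-1]}' 60
python3 - <<'E'
from h import *
plan(400.3,15.2,8,.058)
f=snap('wrist','w3.png'); cv2.imwrite('pics/w3b.png',cv2.resize(f['pixels'][:,:,::-1],(800,600),interpolation=cv2.INTER_CUBIC))
g=snap('side','s3.png')
E
```

```text
clock: 7.65
position: [383.1, -169.7, 9.2]
ee_rot: [0.0, -0.029, 1.0, -0.0]
ft_force: [-0.2, -0.4, -1.4]
width: 34.2
finger_force: 59.6
clock: 8.15
position: [390.4, -81.7, 9.2]
ee_rot: [0.0, -0.029, 1.0, -0.0]
ft_force: [0.5, 0.2, -1.2]
width: 34.3
finger_force: 59.6
clock: 8.65
position: [398.1, -1.0, 9.2]
ee_rot: [0.0, -0.029, 1.0, 0.0]
ft_force: [-0.6, -0.3, -2.2]
width: 34.5
finger_force: 59.6
clock: 9.15
position: [399.7, 15.4, 9.0]
ee_rot: [-0.0, -0.029, 1.0, 0.0]
ft_force: [0.2, 0.5, -1.7]
width: 34.5
finger_force: 59.3
t 9.15 pos [399.7  15.4   9. ] yaw 0.0582 w 34.5 F [ 0.2  0.5 -1.7] grip 59.3
 shift now-axes [-0.023 -0.011  0.042] final-axes [-0.023 -0.011  0.042] rot [ 0.     -0.0001  0.0002]
```

View pics/w3b.png

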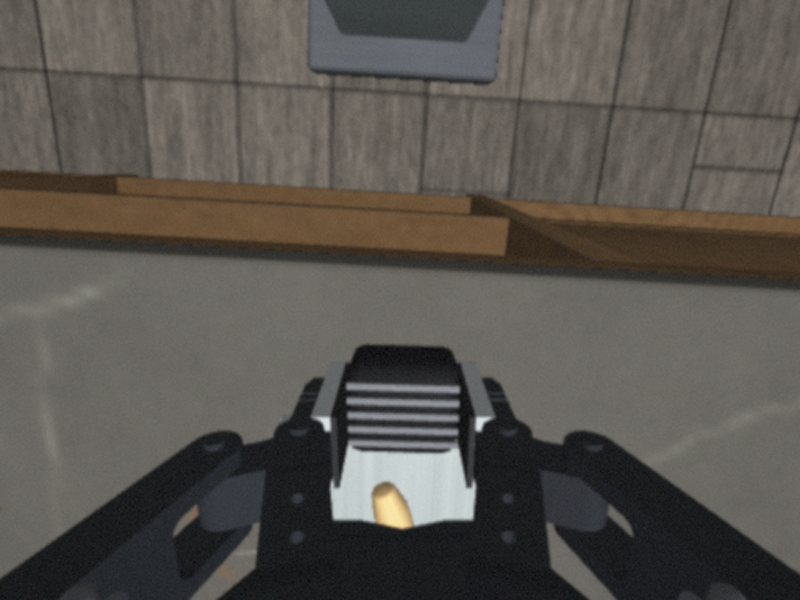

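```bash
python3 -m creep '{"rot":[[0,0,0],[0,0,0],[0,0,0],[0,0,0],[0,0,0]],"translation":[[-0.3,0,0.02],[-0.4,0,0],[-0.4,0,0],[-0.4,0,0],[-0.3,0,0]],"jaw":[-1,-1,-1,-1,-1]}' 60
python3 -m creep '{"rot":[[0,0,0],[0,0,0],[0,0,0],[0,0,0],[0,0,0]],"translation":[[-0.3,0,0],[-0.3,0,0],[-0.3,0,0],[-0.3,0,0],[-0.2,0,0]],"jaw":[-1,-1,-1,-1,-1]}' 60
python3 -c "
from h import *
plan(501.1,21.1,8,.058)"
```

```text
clock: 9.75
position: [445.2, 18.0, 8.7]
ee_rot: [-0.0, -0.029, 1.0, -0.0]
ft_force: [-6.6, 0.1, 11.5]
width: 34.9
finger_force: 61.0
clock: 10.25
position: [480.6, 20.3, 8.6]
ee_rot: [0.0, -0.029, 1.0, -0.0]
ft_force: [-0.9, 0.1, 1.0]
width: 34.4
finger_force: 59.4
t 10.25 pos [480.6  20.3   8.6] yaw 0.0582 w 34.4 F [-0.9  0.1  1. ] grip 59.4
 shift now-axes [-0.821 -0.016  0.023] final-axes [-0.821 -0.016  0.023] rot [-0.      0.0004  0.0002]
```

Run:
```python
from h import *
snap('side','s4.png'); a=cv2.imread('pics/s4.png'); cv2.imwrite('pics/s4b.png',cv2.resize(a[170:290,230:390],None,fx=4,fy=4,interpolation=cv2.INTER_CUBIC))
```

```text
(no output)
```

View pics/s4b.png

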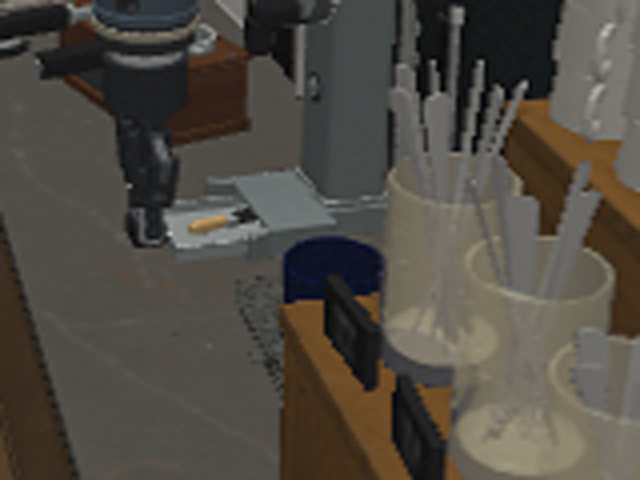

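```bash
python3 -m creep '{"rot":[[0,0,0],[0,0,0],[0,0,0],[0,0,0],[0,0,0]],"translation":[[-0.2,0,0],[-0.2,0,0],[-0.15,0,0],[-0.15,0,0],[-0.1,0,0]],"jaw":[-1,-1,-1,-1,-1]}' 60
python3 -m creep '{"rot":[[0,0,0],[0,0,0],[0,0,0],[0,0,0],[0,0,0]],"translation":[[-0.1,0,0],[-0.1,0,0],[-0.05,0,0],[-0.05,0,0],[0,0,0]],"jaw":[-1,-1,-1,-1,-1]}' 60
python3 -c "
from h import *
plan(501.1,21.1,8,.058)"
```

```text
clock: 10.8
position: [499.9, 21.5, 8.5]
ee_rot: [-0.0, -0.029, 1.0, -0.0]
ft_force: [-2.7, -0.8, 1.4]
width: 34.5
finger_force: 59.5
clock: 11.3
position: [502.4, 21.3, 8.1]
ee_rot: [-0.004, -0.029, 1.0, -0.001]
ft_force: [-33.2, -6.2, 32.9]
width: 34.9
finger_force: 63.9
t 11.3 pos [502.4  21.3   8.1] yaw 0.0576 w 34.9 F [-33.2  -6.2  32.9] grip 63.9
 shift now-axes [ 0.053 -0.003  0.004] final-axes [ 0.054 -0.003  0.003] rot [-0.0009 -0.0077 -0.0004]
```

```bash
python3 -m creep '{"rot":[[0,0,0],[0,0,0],[0,0,0],[0,0,0],[0,0,0]],"translation":[[0.12,0,-0.06],[0.08,0,0],[0,0,0],[0,0,0],[0,0,0]],"jaw":[-1,-1,-1,-1,-1]}' 60
python3 -m creep '{"rot":[[0,0,0],[0,0,0],[0,0,0],[0,0,0],[0,0,0]],"translation":[[0,0,0],[0,0,0],[0,0,0],[0,0,0],[0,0,0]],"jaw":[0,0,0,0,0]}' 60
python3 - <<'E'
from h import *
plan(450,25,200,.3)
snap('side','s5.png')
print([(d['confidence'],d['location']) for d in find_in('catch_tray','side')[:2]])
E
```

```text
clock: 11.8
position: [502.0, 21.3, 9.8]
ee_rot: [-0.0, -0.029, 1.0, -0.0]
ft_force: [-1.1, -6.5, -1.3]
width: 34.5
finger_force: 60.3
clock: 12.3
position: [502.2, 21.8, 10.1]
ee_rot: [0.0, -0.029, 1.0, 0.0]
ft_force: [-0.4, 0.4, -0.0]
width: 42.6
finger_force: 0.0
t 12.3 pos [502.2  21.8  10.1] yaw 0.0585 w 42.6 F [-0.4  0.4 -0. ] grip 0.0
 shift now-axes [ 2.075  0.252 -7.598] final-axes [ 1.956  0.74  -7.598] rot [ 1.000e-04  1.000e-04 -2.306e-01]
[(0.68, [541.7, 20.9, 6.7])]
```

```bash
python3 -m creep '{"rot":[[0,0,0],[0,0,0],[0,0,0],[0,0,-0.08],[0,0,-0.08]],"translation":[[0,0,-0.3],[0,0,-0.9],[0,0,-1],[0.7,0,-0.7],[0.8,0.3,-0.6]],"jaw":[0.3,0.5,1,1,1]}' 60
python3 -m creep '{"rot":[[0,0,-0.07],[0,0,0],[0,0,0],[0,0,0],[0,0,0]],"translation":[[0.5,0.7,-0.8],[0,0.9,-0.9],[0,0.9,-0.8],[0,0.95,-0.3],[0,0.95,0]],"jaw":[1,1,1,1,1]}' 60
python3 - <<'E'
from h import *
plan(478.5,254.5,180,.30)
E
```

```text
clock: 12.9
position: [464.1, 25.0, 99.1]
ee_rot: [0.001, -0.114, 0.993, -0.0]
ft_force: [0.7, 0.3, -0.4]
width: 85.3
finger_force: 0.0
clock: 13.4
position: [420.8, 128.9, 169.5]
ee_rot: [0.001, -0.149, 0.989, 0.0]
ft_force: [0.9, 0.2, -0.3]
width: 85.5
finger_force: 0.0
t 13.4 pos [420.8 128.9 169.5] yaw 0.2991 w 85.5 F [ 0.9  0.2 -0.3] grip 0.0
 shift now-axes [-3.687  4.12  -0.41 ] final-axes [-3.69   4.116 -0.421] rot [ 0.      0.0027 -0.0009]
```

```bash
python3 -m creep '{"rot":[[0,0,0],[0,0,0],[0,0,0],[0,0,0],[0,0,0]],"translation":[[-0.5,0.8,-0.2],[-0.8,0.8,-0.2],[-0.8,0.8,0],[-0.8,0.8,0],[-0.79,0.9,0]],"jaw":[1,1,1,1,1]}' 80
python3 - <<'E'
from h import *
f=snap('wrist','w6.png'); cv2.imwrite('pics/w6b.png',cv2.resize(f['pixels'][:,:,::-1],(800,600),interpolation=cv2.INTER_CUBIC))
plan(478.5,254.5,180,.30)
f=snap('top','t6.png')
for n in ('portafilter','portafilter_grip'): print([(d['confidence'],d['location']) for d in find_in(n,'wrist')[:2]])
E
```

```text
clock: 13.9
position: [478.8, 254.0, 178.2]
ee_rot: [0.0, -0.149, 0.989, 0.0]
ft_force: [0.1, -0.0, -1.0]
width: 85.8
finger_force: 0.0
t 13.95 pos [480.  257.4 177.8] yaw 0.3005 w 85.3 F [-6.   0.  -2.3] grip 0.0
 shift now-axes [ 0.091 -0.092 -0.089] final-axes [ 0.091 -0.092 -0.089] rot [0.0012 0.0012 0.0005]
[(0.92, [543.8, 267.3, 98.5])]
[(0.61, [538.5, 271.4, 102.7]), (0.56, [536.5, 27.5, 2.6])]
```

View pics/w6b.png

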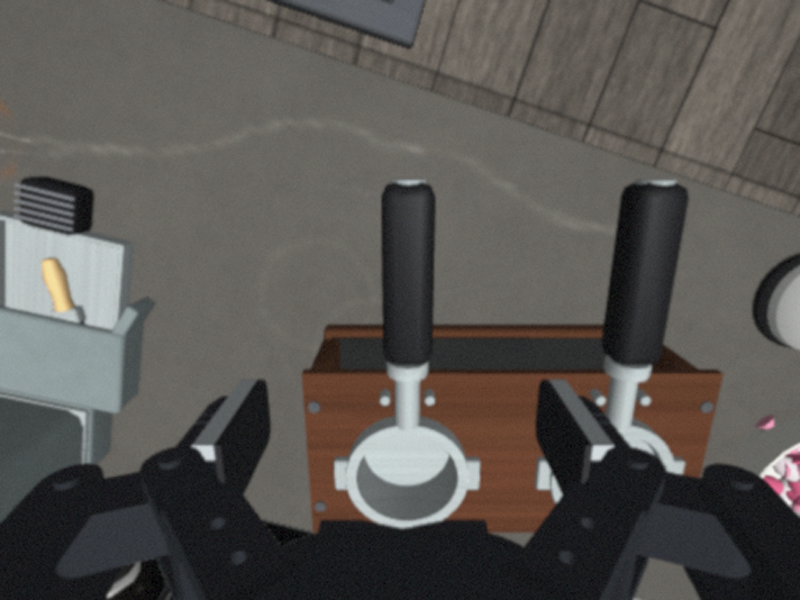

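Run:
```python
from h import *
np.set_printoptions(precision=1,suppress=True)
f=dict(np.load('pics/w6.npz'))
P=lambda u,v,z: pix(f,u*.64,v*.64,z)
print('basket',P(407,473,97),'ears',P(335,474,97),P(480,472,97),'handle',P(409,362,106),P(408,215,106), 'hend',P(408,186,95),'pins',P(385,401,95),P(429,401,95))
print('tray front L',P(131,243,14),'block rear L',P(80,232,25),P(92,195,25),P(20,180,25),'horn tip',P(153,300,20),P(153,300,28))
print('rest',P(304,373,85),P(720,374,85), 'plinth corner',P(123,352,28),P(0,315,28))
plan(478.5,254.5,180,.30)
```

```text
basket [571.9 287.4  97. ] ears [584.9 247.7  97. ] [558.7 327.6  97. ] handle [500.6 266.1 106. ] [429.6 243.4 106. ] hend [417.6 239.8  95. ] pins [531.8 262.1  95. ] [524.6 285.4  95. ]
tray front L [512.6  73.8  14. ] block rear L [511.3  46.8  25. ] [485.2  51.9  25. ] [489.3   7.4  25. ] horn tip [545.9  96.6  20. ] [542.2 100.2  28. ]
rest [533.9 214.4  85. ] [464.7 440.4  85. ] plinth corner [586.3  85.6  28. ] [583.8   1.9  28. ]
t 14.1 pos [478.2 253.2 177.7] yaw 0.3001 w 85.0 F [-0.9  0.2  0.8] grip 0.0
 shift now-axes [-0.   0.  -0.1] final-axes [-0.   0.  -0.1] rot [-0. -0.  0.]
```

```bash
python3 -m creep '{"rot":[[0,0,0],[0,0,0],[0,0,0],[0,0,0],[0,0,0]],"translation":[[-0.01,0.12,0.9],[0,0,0.9],[0,0,0.9],[0,0,0.9],[0,0,0.6]],"jaw":[1,1,1,1,1]}' 80
python3 -m creep '{"rot":[[0,0,0],[0,0,0],[0,0,0],[0,0,0],[0,0,0]],"translation":[[0,0,0],[0,0,0],[0,0,0],[0,0,0],[0,0,0]],"jaw":[1,1,-1,-1,-1]}' 80
python3 -m creep '{"rot":[[0,0,0],[0,0,0],[0,0,0],[0,0,0],[0,0,0]],"translation":[[0,0,0],[0,0,0],[0,0,0],[0,0,0],[0,0,0]],"jaw":[-1,-1,-1,-1,-1]}' 80
python3 - <<'E'
from h import *
np.set_printoptions(precision=1,suppress=True)
plan(477.5,256.5,72,.303)
f=dict(np.load('pics/w6.npz'))
P=lambda u,v,z: pix(f,u*.64,v*.64,z)
print(P(116,331,28),P(5,305,28),P(131,243,14),P(5,217,14))
E
```

```text
clock: 14.6
position: [476.9, 254.7, 71.6]
ee_rot: [-0.001, -0.149, 0.989, -0.0]
ft_force: [-0.0, 0.7, -0.4]
width: 85.3
finger_force: 0.0
clock: 15.1
position: [478.0, 256.1, 73.2]
ee_rot: [0.0, -0.149, 0.989, 0.0]
ft_force: [0.1, 1.0, -0.7]
width: 44.1
finger_force: 0.0
clock: 15.6
position: [477.9, 256.1, 72.8]
ee_rot: [0.0, -0.149, 0.989, 0.0]
ft_force: [-0.5, -1.1, 5.6]
width: 25.3
finger_force: 79.9
t 15.6 pos [477.9 256.1  72.8] yaw 0.2993 w 25.3 F [-0.5 -1.1  5.6] grip 79.9
 shift now-axes [0. 0. 0.] final-axes [0. 0. 0.] rot [ 0.  0. -0.]
[572.  79.  28.] [575.4   4.8  28. ] [512.6  73.8  14. ] [519.9  -9.3  14. ]
```

```bash
python3 -m creep '{"rot":[[0,0,0],[0,0,0],[0,0,0],[0,0,0],[0,0,0]],"translation":[[0,0,-0.2],[0,0,-0.3],[0,0,-0.4],[0,0,-0.5],[0,0,-0.5]],"jaw":[-1,-1,-1,-1,-1]}' 80
python3 -m creep '{"rot":[[0,0,0],[0,0,0],[0,0,0],[0,0,0],[0,0,0]],"translation":[[0,0,-0.5],[0,0,-0.5],[0,0,-0.4],[0,0,-0.2],[0,0,0]],"jaw":[-1,-1,-1,-1,-1]}' 80
python3 - <<'E'
from h import *
plan(400,80,140,.058)
f=snap('side','s7.png'); a=cv2.imread('pics/s7.png'); cv2.imwrite('pics/s7b.png',cv2.resize(a[120:270,200:360],None,fx=4,fy=4,interpolation=cv2.INTER_CUBIC))
E
```

```text
clock: 16.1
position: [477.8, 256.0, 121.4]
ee_rot: [0.0, -0.149, 0.989, 0.0]
ft_force: [0.4, 0.6, -4.3]
width: 25.3
finger_force: 78.8
clock: 16.6
position: [478.0, 256.2, 160.7]
ee_rot: [0.0, -0.149, 0.989, 0.0]
ft_force: [-0.2, 0.4, -4.7]
width: 24.4
finger_force: 78.8
t 16.6 pos [478.  256.2 160.7] yaw 0.2993 w 24.4 F [-0.2  0.4 -4.7] grip 78.8
 shift now-axes [ 5.061 -5.813  0.824] final-axes [ 3.524 -6.854  0.829] rot [0.0003 0.0009 0.2304]
```

View pics/s7b.png

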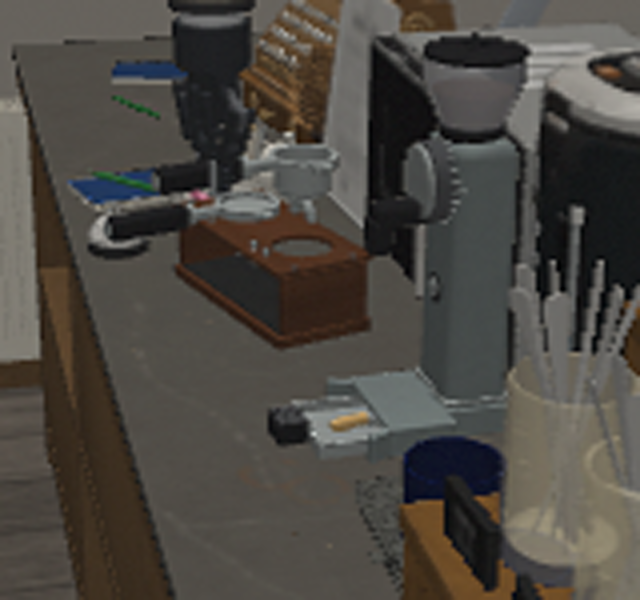

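```bash
python3 -m creep '{"rot":[[0,0,0],[0,0,0],[0,0,0],[0,0,0],[0,0,0]],"translation":[[0.2,0,0],[0.5,0,0],[0.8,0,0],[0.8,0,0],[0.8,-0.2,0]],"jaw":[-1,-1,-1,-1,-1]}' 80
python3 -m creep '{"rot":[[0,0,0],[0,0,0.05],[0,0,0.06],[0,0,0.06],[0,0,0.06]],"translation":[[0.5,-0.5,0],[0.2,-0.7,0],[0,-0.8,0],[0,-0.8,0],[0,-0.8,0]],"jaw":[-1,-1,-1,-1,-1]}' 80
python3 -c "
from h import *
plan(372.4,13.6,131,.058)"
```

```text
clock: 17.15
position: [403.7, 228.0, 159.4]
ee_rot: [-0.001, -0.149, 0.989, -0.0]
ft_force: [0.6, -0.2, -3.3]
width: 24.9
finger_force: 78.8
clock: 17.65
position: [407.7, 134.7, 159.6]
ee_rot: [-0.0, -0.028, 1.0, -0.0]
ft_force: [0.3, 0.1, -4.3]
width: 25.0
finger_force: 79.0
t 17.65 pos [407.7 134.7 159.6] yaw 0.0561 w 25.0 F [ 0.3  0.1 -4.3] grip 79.0
 shift now-axes [ 1.68  -4.759  1.146] final-axes [ 1.69  -4.756  1.144] rot [-0.0002 -0.0006 -0.0018]
```

```bash
python3 -m creep '{"rot":[[0,0,0],[0,0,0],[0,0,0],[0,0,0],[0,0,0]],"translation":[[0.3,-0.7,0.1],[0.3,-0.7,0.2],[0.3,-0.7,0.2],[0.3,-0.7,0.2],[0.3,-0.7,0.2]],"jaw":[-1,-1,-1,-1,-1]}' 80
python3 -m creep '{"rot":[[0,0,0],[0,0,0],[0,0,0],[0,0,0],[0,0,0]],"translation":[[0.15,-0.6,0.2],[0,-0.4,0.05],[0,-0.2,0],[0,-0.06,0],[0,0,0]],"jaw":[-1,-1,-1,-1,-1]}' 80
python3 - <<'E'
from h import *
f=snap('top','t8.png'); g=snap('side','s8.png')
plan(372.4,13.6,131,.058)
a=cv2.resize(f['pixels'][130:230,200:300,::-1],None,fx=4,fy=4,interpolation=cv2.INTER_CUBIC)
p=proj(g,np.array([[472,20,155]]))[0]; print(p); u,v=p.astype(int)
np.savez('pics/off',u=u,v=v)
b=cv2.resize(g['pixels'][v-50:v+50,u-50:u+50,::-1],None,fx=4,fy=4,interpolation=cv2.INTER_CUBIC)
cv2.imwrite('pics/c8.png',np.hstack([a,b]))
for c in('top','side'):
  for n in('portafilter_rim','grinder_spout'): print(c,n,[(d['confidence'],d['location']) for d in find_in(n,c)[:2]])
E
```

```text
clock: 18.15
position: [374.9, 45.4, 136.9]
ee_rot: [-0.0, -0.029, 1.0, -0.0]
ft_force: [1.2, -0.2, -4.1]
width: 24.8
finger_force: 79.0
clock: 18.65
position: [374.3, 14.6, 131.4]
ee_rot: [0.0, -0.029, 1.0, 0.0]
ft_force: [0.4, -0.0, -4.3]
width: 24.9
finger_force: 79.0
t 18.75 pos [374.2  14.8 131.4] yaw 0.0589 w 24.4 F [-0.5  0.5 -4.4] grip 79.0
 shift now-axes [ 0.074 -0.044  0.016] final-axes [ 0.074 -0.044  0.016] rot [0.0001 0.0002 0.0009]
[263.85895037 190.45560586]
top portafilter_rim []
top grinder_spout [(0.84, [632.8, 30.3, 268.3])]
side portafilter_rim [(0.78, [456.8, -1.5, 150.0])]
side grinder_spout [(0.68, [649.5, -2.1, 189.6])]
```

View pics/c8.png

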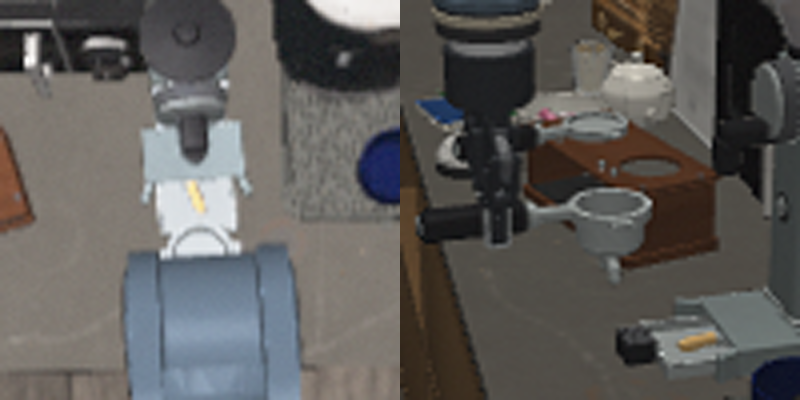

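Run:
```python
from h import *
np.set_printoptions(precision=1,suppress=True)
g=dict(np.load('pics/s8.npz')); f=dict(np.load('pics/t8.npz'))
S=lambda a,b:(213+(a-400+.5)/4-.5,140+(b+.5)/4-.5)
print('rim meas',S(612,205),'pred',proj(g,[474,20.7,155.6]), 'spout meas',S(731,168),'pred',proj(g,[582,25.8,175]))
print('mm/px x',proj(g,[[484,20.7,155.6],[474,30.7,155.6],[474,20.7,165.6]])-proj(g,[474,20.7,155.6]))
T=lambda a,b,z:pix(f,200+(a+.5)/4-.5,130+(b+.5)/4-.5,z)
print('rim',T(200,245,155),'ears',T(159,255,150),T(241,250,150),'spout',T(193,160,190),'hop',T(187,33,362))
# dark spout pixels rows 176..184
p=g['pixels'][170:188,286:312].mean(2).astype(int); print(p)
```

```text
rim meas (265.625, 190.875) pred [[264.4 190.2]] spout meas (295.375, 181.625) pred [[294.1 182.2]]
mm/px x [[ 2.8 -0.2]
 [-0.6 -1. ]
 [-0.  -2.7]]
rim [486.9  22.8 155. ] ears [477.5  66.5 150. ] [481.3 -20.6 150. ] spout [572.2  28.5 190. ] hop [662.8  31.6 362. ]
[[112 114 114 116 113  71  24  55  32  33  34  34  33  35  34  32  33  34
   50  74  74  81  71  46  49  47]
 [124 113 115 115 113  71  15  30  31  33  34  32  33  32  32  31  32  30
   33  55  75  83  68  46  48  46]
 [131 125 113 115 113  71  15  24  28  30  30  30  30  30  29  28  28  27
   32  54  74  79  48  46  46  45]
 [ 79 130 125 115 113  71  13  21  24  27  27  25  25  24  23  26  25  21
   30  54  75  67  43  43  44  43]
 [ 72  79 131 127 111  38  29  20  22  22  23  25  24  24  24  24  22  23
   29  49  51  41  42  41  40  49]
 [ 76  72  78 132 124  19  32  30  25  23  25  23  25  25  23  25  22  22
   20  17  21  35  44  55  82  99]
 [ 76  76  73  81 129  14  22  25  31  24  22  23  23  20  27  38  38  50
   66 111  74  60  61  60  61  62]
 [ 77  76  77  76  71  15  23  23  24  25  23  22  18  14  16  16  16 
[... 429 characters left out ...]
17  20  47
   95 108  79  58  59  61  61  60]
 [ 53  53  51  52  50  35  22  23  24  24  22  18  18  19  16  18  17  45
   90 106  64  58  60  60  61  60]
 [ 56  63  67  54  55  51  27  22  20  17  27  47  16  16  16  17  20  49
   97 108  64  59  60  60  60  61]
 [ 57  54  55  46  43  33  38  61  80  79  79  75  20  12  16  17  18  50
   98 109  65  59  60  60  60  61]
 [ 36  36  37  40  46  48  69  78  77  76  77  79  73  29  15  16  14  44
  102 109  58  57  61  59  60  60]
 [ 45  41  37  32  35  48  78  76  76  76  77  77  79  73  23  14  14  49
  101 110  60  59  60  60  60  60]
 [ 37  37  38  36  35  46  80  76  76  75  75  75  76  78  73  13  16  49
  101 111  60  60  60  61  59  61]]
```

```bash
python3 -m creep '{"rot":[[0,0,0],[0,0,0],[0,0,0],[0,0,0],[0,0,0]],"translation":[[-0.2,0,0],[-0.4,0,0],[-0.5,0,0],[-0.5,0,0],[-0.5,0,0]],"jaw":[-1,-1,-1,-1,-1]}' 80
python3 -m creep '{"rot":[[0,0,0],[0,0,0],[0,0,0],[0,0,0],[0,0,0]],"translation":[[-0.5,0,0],[-0.5,0,0],[-0.5,0,0],[-0.3,0,0],[-0.2,0,0]],"jaw":[-1,-1,-1,-1,-1]}' 80
python3 -m creep '{"rot":[[0,0,0],[0,0,0],[0,0,0],[0,0,0],[0,0,0]],"translation":[[-0.1,0,0],[0,0,0],[0,0,0],[0,0,0],[0,0,0]],"jaw":[-1,-1,-1,-1,-1]}' 80
python3 - <<'E'
from h import *
np.set_printoptions(precision=1,suppress=True,linewidth=250)
g=snap('side','s9.png'); plan(480,20.3,131,.058)
print(proj(g,[[582,25.8,175],[582,25.8,155],[546,24,155],[618,28,155],[582,-10,155],[582,62,155]]))
print(g['pixels'][176:205,280:312].mean(2).astype(int))
for n in('portafilter_rim','portafilter'): print(n,[(d['confidence'],np.round(d['location'])) for d in find_in(n,'side')[:2]])
E
```

```text
clock: 19.45
position: [427.8, 17.6, 131.2]
ee_rot: [0.0, -0.029, 1.0, -0.0]
ft_force: [-0.2, 0.3, -4.7]
width: 25.3
finger_force: 79.0
clock: 19.95
position: [477.0, 20.4, 131.1]
ee_rot: [-0.0, -0.029, 1.0, 0.0]
ft_force: [-0.1, 0.6, -4.9]
width: 24.8
finger_force: 79.0
clock: 20.45
position: [478.6, 20.6, 131.4]
ee_rot: [0.0, -0.029, 1.0, 0.0]
ft_force: [0.5, 0.5, -3.6]
width: 25.0
finger_force: 79.0
t 20.5 pos [478.7  20.5 131.4] yaw 0.0584 w 24.9 F [-0.3 -0.4 -4.7] grip 79.0
 shift now-axes [-0.1 -0.   0. ] final-axes [-0.1 -0.   0. ] rot [0. 0. 0.]
[[294.1 182.2]
 [294.  187.5]
 [284.2 188.4]
 [303.5 186.5]
 [296.7 191.2]
 [291.3 183.9]]
[[ 61  72  78  77  77  76  76  75  73  81 128  11  22  25  32  24  23  23  22  23  26  39  41  50  64 111  74  61  61  59  61  61]
 [ 53  51  59  72  77  76  76  76  76  76  70  16  21  24  24  24  26  22  21  15  14  17  18  45  93 111  73  59  60  60  60  60]
 [ 55  54  53  54  66  78  77  76  76  77  74  17  22  24  25  25  24  26  35  13  16  16  17  43  91 107  72  58  60  60  60  59]
 [ 41  49  54  54  52  54  66  77  76  76  72  18  22  2
[... 2717 characters left out ...]
 36  38  45  54  70  79  80  78  72  73  80  78  82 101  73  76  76  76  77  76  69  58  59  60  60  59  61]
 [ 36  38  44  47  42  44  37  35  33  37  58  72  86 101  91  69  74  75  75  75  76  77  76  77  76  70  59  59  61  60  61  62]
 [ 45  45  38  36  37  37  35  33  32  35  48  80  76 118 143 126  72  74  76  75  76  77  76  76  75  71  58  59  60  60  60  61]
 [ 36  37  36  34  34  36  39  55  53  63  72  87  86 103 133 131  72  74  75  76  77  76  76  77  77  71  58  59  60  60  61  60]
 [ 33  37  46  54  57  79  77  78  77  76  75  70  72  78 101 101  73  75  75  75  76  76  76  76  75  66  58  60  60  59  59  62]]
portafilter_rim [(0.56, array([559.,   9., 150.]))]
portafilter []
```

```bash
python3 -m creep '{"rot":[[0,0,0],[0,0,0],[0,0,0],[0,0,0],[0,0,0]],"translation":[[-0.08,0,0],[0,0,0],[0,0,0],[0,0,0],[0,0,0]],"jaw":[-1,-1,-1,-1,-1]}' 80
python3 -m creep '{"rot":[[0,0,0],[0,0,0],[0,0,0],[0,0,0],[0,0,0]],"translation":[[0,0,0],[0,0,0],[0,0,0],[0,0,0],[0,0,0]],"jaw":[-1,-1,-1,-1,-1]}' 80
python3 - <<'E'
from h import *
np.set_printoptions(linewidth=250)
g=snap('side','s10.png'); print(g['pixels'][182:194,280:308].mean(2).astype(int))
plan(480,20.3,131,.058)
print(hand_in())
E
```

```text
clock: 21.1
position: [480.8, 20.7, 131.3]
ee_rot: [-0.0, -0.029, 1.0, -0.0]
ft_force: [-0.5, -0.5, -4.5]
width: 25.0
finger_force: 79.0
clock: 21.6
position: [480.8, 20.7, 131.3]
ee_rot: [0.0, -0.029, 1.0, -0.0]
ft_force: [-0.0, 0.9, -4.7]
width: 25.0
finger_force: 79.0
[[ 79  78  71  57  56  56  53  53  53  51  49  32  19  21  22  20  21  19  16  14  16  18  19  44  91 106  65  58]
 [ 67  65  57  56  56  54  56  62  64  50  49  46  22  18  16  15  24  45  13  15  15  15  18  48  97 107  64  59]
 [ 56  57  56  56  56  55  51  46  55  86 102  97 124 133 131 129 134 108  15   7   7  12  16  48  98 108  65  60]
 [ 56  56  56  49  42  53 100 134 143 118 100  88  92  93  93  91  89 113 112 153 187 126   2  37  99 109  59  59]
 [ 44  41  34  31  46 106 150 106  84  87  89  93  92  91  92  91  90  89  89  86  89 112 153 127  95 109  59  59]
 [ 37  40  32  35  82 145  83  77  84  88  90  92  93  93  91  91  91  90  87  85  81  75  85 145 109 109  60  59]
 [ 79  88  95 123 126 146 102  76  83  88  91  92  93  93  93  92  91  89  88  84  82  76  92 153 141 109  58  43]
 [144 136 133 128 122 118 150 130  95  87  89  90  91  93  92  91  90  88  86  83  79  83 121 147  93 107  57  54]
 [105 101  96  94  89  82  76 113 146 133 117 106 103  90  91  89  88  88 103 116 123 150 112  72  80 108  62  80]
 [ 88  88  88  88  86  81  79  82  86  84 104 111 128 137 135 137 134 122 120 112  82  86  81  78  80 108  62  73]
 [ 55  53  49  40  40  60  86  84  86  87  89  88  91  91  97 122 118 119 136 157 155  85  83  83 104 109  58  67]
 [ 32  32  34  33  32  42  76  81  85  87  91  90  89  91  89  77 110  96  90  83  83  82  80  81 102 102  57  68]]
t 21.65 pos [480.8  20.7 131.3] yaw 0.0584 w 25.0 F [-0.  -0.7 -4.3] grip 79.0
 shift now-axes [ 0.035 -0.013  0.013] final-axes [ 0.035 -0.013  0.013] rot [-0.      0.0001  0.0004]
the job is handed in; nothing more can be done
None
```

The job is handed in at 21.65 s of robot time, with no verdict returned: the catch tray is home with the brush in it, and by my last measurements the open portafilter is held still and near level under the spout, rim about 2 cm below its mouth and centred to within a few millimetres.

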